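Break the lid stay and shut the polishing-disc case

ROBOT

A 6-joint arm with a two-finger parallel gripper is mounted at the origin on the work surface. World frame = base frame: x ahead of the robot, y to its left, z up, the work surface at z = 0. Lengths are in m, angles in rad, forces in N, time in s.
With the tool pointing down it reaches from about 0.25 to 0.725 m from the base axis. Payload 4 kg.
Tool frame: the origin (TCP) lies on the centre line of the jaws, within the pads' length; the fingertips stand 11 mm ahead of it and the grasp point (between the pads) lies 8 mm behind it (bot.nose_length is the distance from the TCP to the fingertips, in m); z points along the fingers, y is the direction in which the jaws open and shut (so a half turn about z gives the same grasp; the last joint's range is limited). The gripper opens to 85 mm and grips with 20 to 120 N. Pads are 22 mm wide; open, the fingers measure 114 mm over their backs; the gripper's body (76 mm by 85 mm) begins 54 mm behind the grasp point. The pads swing forward as they close: fully open they stand 13 mm farther back than shut.
Start: joints at [1.138, 0.241, 0.005, 1.335, 0, 1.571], TCP at [0.21, 0.454, 0.242] pointing down, gripper open.
Joint ranges: [-2.72, 2.72], [-1.05, 1.87], [-1.09, 1.28], [-1.99, 2.15], [-1.42, 1.44], [-3.14, 3.14]. Speed limits (rad/s): [2.79, 2.79, 3.14, 3.14, 3.14, 3.14].

INTERFACE

Orientations are given as a unit quaternion [x, y, z, w].
In Python, from workcell import bot gives the robot as it stands.
- The arm moves only by the tool play_rows, never from a script. Its argument "plan" is one flat list of numbers, 6 for each row, row after row: the shift along the tool's x, y, z in mm, then the turn, a rotation vector about the tool's x, y, z in rad. A call has 1 to 20 rows; each row shifts and turns the commanded pose from where the row before left it, along the tool's axes as they then stand; what a row does not reach is not made up. A row lasts 1/8 s, in which the tool goes at most 62.5 mm and 10.7 degrees, less where a joint would pass 70% of its speed; a pose out of reach is approached as far as the arm can. A call with a gripper value outside its range is refused whole. "hand" is the opening in per cent of the stroke, from 0 (shut) to 100 (fully open), set as the call begins (left out, the last holds). The fingers move at their own pace and stop on an object; the grip force is fixed at half the most. Time passes only in rows, so rows that do not move let the fingers close. It gives the time, the measured TCP pose, the force and the opening at its end, in the units of the state.
- bot.get_obs(): the state, without advancing time (a new reading comes with each control period).
- bot.camera(name): name is "scene" or "top"; returns a dict with "frame" (420x560x3 uint8, blue, green, red), "range_z" (420x560 float32, m along the optical axis (not along the pixel's ray), 0 where there is no reading), "K" (3x3 intrinsics, pixels), "cam_to_world" (4x4, takes a point from camera to world coordinates). Camera axes: x right, y down, z forward; pixel columns grow to the right and rows downward; lengths in m; the calibration is good to about 2 mm. A picture is of the moment at which its call begins.
- bot.job_done(): hands the job in, once; it reports no verdict.
Trained networks look in the newest picture that a camera, given by its name, has taken for a name from the list of things; names that differ only in an ending like _2 or _b are one class to them, and where a whole thing is asked for, a point or a joint stands for the part that bears it (a point fixed in the world has none). Each returns a list of dicts, best first, with "p" (0 to 1); they miss things now and then, are a little off and sometimes report something else, mostly with a low value. They report only what shows in the picture. A call takes as long as a camera call.
- bot.outline_of(query, camera): "mask" (420x560 bool, what is visible of it) and "point" ([row, column] in pixels, amid what is visible of it).
The state is a dict: "clock": time; "joint_pos": joint angles; "joint_vel": joint speeds; "tau": joint torques, N m; "eef_pos": TCP position; "tool_rot": TCP orientation; "ft_force": force on the tool from outside, world axes, zero at the start; "ft_torque": the same for the moment, N m; "grip_width": finger opening in m.
Only numpy, scipy, OpenCV 4.12 (cv2) and the standard library are available. Lean on these libraries where they do the work, as an engineer would, in place of code of your own. Each camera call takes 0.05 s, during which the arm holds its last target.

TASK

Two grey steel cases stand open on the stone worktop, each lid propped by a folding stay. Shut the wider case, the one with the polishing discs: press the knee of its stay down from above so that the stay folds, then push the lid over from behind and lower it fully shut without slamming it. Leave the narrower case open.

Things in the scene. Friction and masses are not known exactly. Their poses are not given: they have to be found in the camera images.
- wide: Wider grey case, fixed, holding polishing discs: 230 mm deep (its x), 240 wide (y), rim 105 high. Origin: centre of its underside; x points level from front to hinged back, y to its left, z up. Hinge line: along y at x = +115, z = 105 mm. Stay: two flat bars inside its left side (y = +96); the lower, 70 mm, turns about a fixed pivot at x = -85, z = 95; the upper, 141 mm, is pinned to the lid 85 mm from the hinge.
- wide_lid (a joint): Lid of the wide case, rad: 0 fully shut, grows as it opens; starts about 1.48 (nearly upright); cannot close while the stay is locked. A flat plate 8 mm thick reaching 230 mm from the hinge line over the full width; shut, its underside is at z = 105 mm, its outer face at 113. Stiff hinge: it stays at any angle it is left at and takes about 5 N near its free edge to move.
- wide_knee (a joint): Knee of the wide case's stay, rad: about 2.31 at the start (locked, just past straight), 2.19 straight; shrinks as the stay folds, its knee going down; 0 when the lid is shut.
- wide_knuckle (a point): Centre of the knuckle at the stay's knee: a dark steel cylinder, 22 mm diameter, 30 mm long, lying along the case's y; starts about 26 mm above the rim. Pushed from above (a few N) it swings about the lower pivot, down and towards the hinge, passing dead centre after about 6 mm; once folded it stays folded. In the shut case it hangs below the rim.
- narrow_lid (a joint): Lid of the narrower case (150 mm wide, otherwise alike, holding router bits in a wooden block), rad, as for the wide one: starts about 1.48 and is to stay open. The two cases stand side by side, either one on the left.

How it is judged:
By the outcome, as a careful person would: the job done as asked, in the order asked, and still so for the second after the job is handed in, with the robot touching nothing.
It also fails if it takes over 54 s, if anything falls off the work surface, if the arm or the gripper's body presses on something with over 40 N, if the wrist force passes 120 N, or if a joint passes its speed limit or range.

## Working session

There is one attempt and no reset: what is moved stays moved. The work goes in short steps, Python scripts to look and compute and a tool call to move; the robot and the scene stay as the last step left them, time stands still between calls to the robot, and variables do not carry over. Pictures are saved under pics/ and viewed, and the job is handed in when it is done.

Besides the shell and the picture viewer there is one more tool, called after "Call:" as a command line: name --argument value ..., lists and objects as JSON in quotes. play_rows: Moves the arm, as the interface text tells. Its arguments: {"type":"object","properties":{"plan":{"type":"array","items":{"type":"number"}},"hand":{"type":"number"}},"required":["plan"]}

```bash
mkdir -p pics
cat > h.py <<'E'
import numpy as np,cv2
from workcell import bot
def pw(c,r,col):
    z=c["range_z"][r,col]; K=c["K"]
    p=np.array([(col-K[0,2])*z/K[0,0],(r-K[1,2])*z/K[1,1],z,np.ones_like(z)])
    return (c["cam_to_world"]@p)[:3].T
E
python3 - <<'E'
from h import *
np.set_printoptions(precision=3,suppress=True)
for n in("scene","top"):
    c=bot.camera(n); cv2.imwrite(f"pics/{n}0.png",c["frame"])
    print(n,c["cam_to_world"],c["K"])
    for q in("wide","wide_lid","wide_knuckle","narrow_lid"):
        for o in bot.outline_of(q,n)[:3]:
            r,k=np.nonzero(o["mask"]); 
            P=pw(c,r,k); P=P[c["range_z"][r,k]>0]
            print(q,round(o["p"],2),o["point"],len(r),np.median(P,0),np.percentile(P,2,axis=0),np.percentile(P,98,axis=0))
o=bot.get_obs();print(o)
E
```

```text
scene [[-0.907  0.366 -0.209  0.742]
 [ 0.421  0.771 -0.477  0.515]
 [-0.014 -0.52  -0.854  0.963]
 [ 0.     0.     0.     1.   ]] [[489.341   0.    271.461]
 [  0.    489.341 209.904]
 [  0.      0.      1.   ]]
wide 0.76 [132.4, 212.5] 14071 [ 0.59  -0.185  0.092] [ 0.422 -0.357  0.002] [ 0.683 -0.079  0.333]
wide_lid 0.61 [110.6, 168.3] 5421 [ 0.649 -0.18   0.253] [ 0.613 -0.303  0.113] [ 0.686 -0.078  0.334]
wide_knuckle 0.63 [136.6, 246.8] 463 [ 0.511 -0.128  0.141] [ 0.445 -0.15   0.097] [ 0.605 -0.111  0.184]
narrow_lid 0.62 [305.1, 272.2] 5586 [0.643 0.275 0.266] [0.607 0.2   0.077] [0.674 0.341 0.334]
top [[ 0.011 -0.989  0.148  0.383]
 [-1.    -0.011  0.     0.023]
 [ 0.002 -0.148 -0.989  1.125]
 [ 0.     0.     0.     1.   ]] [[455.458   0.    281.069]
 [  0.    455.458 204.062]
 [  0.      0.      1.   ]]
wide 0.57 [194.0, 390.3] 13707 [ 0.575 -0.228  0.039] [ 0.427 -0.357  0.002] [ 0.675 -0.091  0.334]
wide_lid 0.9 [139.1, 393.2] 2375 [ 0.639 -0.194  0.325] [ 0.605 -0.31   0.106] [ 0.681 -0.083  0.336]
wide_knuckle 0.61 [218.5, 354.1] 474 [ 0.502 -0.14   0.14 ] [ 0.437 -0.167  0.004] [ 0.614 -0.113  0.191]
narrow_lid 0.88 [144.8, 161.1] 2498 [0.639 0.262 0.257] [0.609 0.195 0.107] [0.67  0.332 0.335]
{'clock': 0.5, 'joint_pos': array([1.138, 0.241, 0.005, 1.335, 0.   , 1.571]), 'joint_vel': array([ 0.   , -0.001,  0.001,  0.001, -0.   ,  0.001]), 'tau': array([ -0.   , -37.186,  25.246,   0.003,  -0.   ,   0.   ]), 'eef_pos': array([0.21 , 0.454, 0.242]), 'tool_rot': array([ 0.215,  0.977, -0.   , -0.   ]), 'ft_force': array([-0.06 , -0.039,  0.278]), 'ft_torque': array([ 0.055, -0.032,  0.055]), 'grip_width': 0.08552516595572404}
```

View pics/scene0.png

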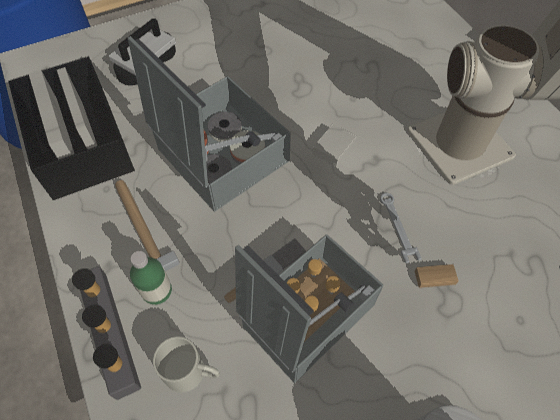

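View pics/top0.png

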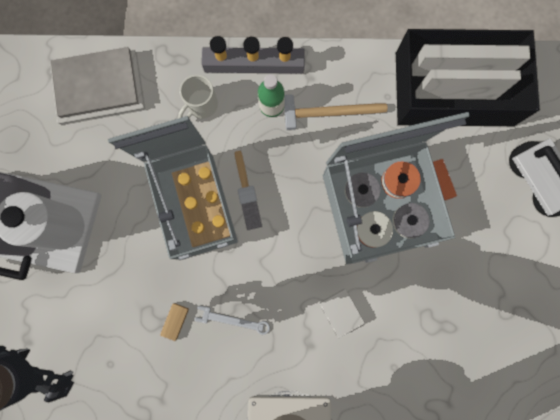

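The wide case is the one on the right in the top view (discs, about column 390, row 195). It is yawed slightly, and a black tray and a hammer stand behind its lid. Next I'll fit the case's pose and the knuckle.

```bash
cat > fit.py <<'E'
from h import *
np.set_printoptions(precision=4,suppress=True)
for n in("top","scene"):
    c=bot.camera(n); rr,cc=np.nonzero(c["range_z"]>0); P=pw(c,rr,cc)
    sel=(P[:,0]>.38)&(P[:,0]<.72)&(P[:,1]<-.03)&(P[:,1]>-.40)
    R=P[sel&(P[:,2]>.099)&(P[:,2]<.110)]
    # lid
    o=bot.outline_of("wide_lid",n)[0]; m=cv2.erode(o["mask"].astype(np.uint8),np.ones((3,3))); r,k=np.nonzero(m)
    L=pw(c,r,k); L=L[(L[:,2]>.13)&(L[:,2]<.325)]
    A=np.c_[L[:,1],L[:,2],np.ones(len(L))]
    w=np.ones(len(L),bool)
    for _ in range(6):
        s=np.linalg.lstsq(A[w],L[w,0],rcond=None)[0]; e=A@s-L[:,0]; w=abs(e)<max(.003,1.5*np.median(abs(e)))
    nrm=np.array([1,-s[0],-s[1]]); print(n,"lid plane x=",s,w.sum(),len(L),"yaw",np.arctan2(nrm[1],nrm[0]),"tilt",np.arctan2(nrm[2],np.hypot(nrm[0],nrm[1])))
    rect=cv2.minAreaRect((R[:,:2]*1000).astype(np.float32)); print("rim rect",rect,cv2.boxPoints(rect),len(R))
    T=P[sel&(P[:,2]>.328)]; print("lid top",len(T),T[T[:,1].argmin()],T[T[:,1].argmax()],T[:,2].max())
    np.save(f"P_{n}.npy",P[sel])
    for q in("wide_knuckle",):
        for o in bot.outline_of(q,n):
            im=c["frame"].copy(); im[o["mask"]]=(0,0,255)
            y,x=map(int,o["point"]); cv2.imwrite(f"pics/kn_{n}.png",cv2.resize(np.hstack([c["frame"][y-60:y+60,x-60:x+60],im[y-60:y+60,x-60:x+60]]),None,fx=3,fy=3,interpolation=cv2.INTER_NEAREST)); break
E
python3 fit.py
```

```text
top lid plane x= [-0.2555 -0.1047  0.6185] 678 870 yaw 0.2501574449635694 tilt 0.10107508648442996
rim rect ((545.6134033203125, -224.83399963378906), (230.65943908691406, 241.4067840576172), 14.514975547790527) [[ 403.7125 -136.8886]
 [ 464.217  -370.5902]
 [ 687.5143 -312.7794]
 [ 627.0098  -79.0778]] 1105
lid top 679 [ 0.6667 -0.3155  0.3342] [ 0.613  -0.0832  0.3361] 0.33846304260374427
scene lid plane x= [-0.26   -0.0943  0.6264] 3732 4098 yaw 0.2543356847273377 tilt 0.09105635721747773
rim rect ((550.9686279296875, -219.68289184570312), (240.27847290039062, 242.94105529785156), 14.468472480773926) [[ 404.2905 -132.0812]
 [ 464.9886 -367.3175]
 [ 697.6467 -307.2845]
 [ 636.9486  -72.0483]] 797
lid top 495 [ 0.6713 -0.3112  0.3338] [ 0.6143 -0.0787  0.332 ] 0.3367452803419806
```

```bash
cat >> h.py <<'E'
C=np.array([.546,-.223]);YAW=.2533
Rz=np.array([[np.cos(YAW),-np.sin(YAW)],[np.sin(YAW),np.cos(YAW)]])
def loc(P): return np.c_[(P[:,:2]-C)@Rz,P[:,2]]
def wld(l): return np.r_[C+Rz@np.array(l[:2]),l[2]]
E
python3 - <<'E'
from h import *
np.set_printoptions(precision=4,suppress=True)
for n in("top","scene"):
    L=loc(np.load(f"P_{n}.npy"))
    s=L[(L[:,0]>-.06)&(L[:,0]<.01)&(L[:,1]>.07)&(L[:,1]<.125)&(L[:,2]>.115)]
    t=s[s[:,2]>.136]
    print(n,len(s),s.max(0),s.min(0),t.mean(0),t.min(0),t.max(0),len(t))
    # rim front and sides
    for nm,m in(("front",(abs(L[:,2]-.105)<.004)&(L[:,0]<-.1)&(abs(L[:,1])<.1)),("left",(abs(L[:,2]-.105)<.004)&(L[:,1]>.113)&(abs(L[:,0])<.08)),("right",(abs(L[:,2]-.105)<.004)&(L[:,1]<-.11)&(abs(L[:,0])<.08))):
        print(nm,m.sum(),np.percentile(L[m],[5,95],axis=0) if m.any() else "")
print(wld([-.025,.096,.13]))
E
```

```text
top 208 [0.0092 0.1097 0.1552] [-0.0597  0.0789  0.1152] [-0.0211  0.0933  0.1416] [-0.0361  0.0789  0.1361] [0.0092 0.1095 0.1552] 159
front 208 [[-0.1161 -0.09    0.1019]
 [-0.1113  0.089   0.1075]]
left 155 [[-0.0726  0.1138  0.1015]
 [ 0.0715  0.1184  0.1073]]
right 166 [[-0.0709 -0.1208  0.1014]
 [ 0.0682 -0.1158  0.1073]]
scene 217 [0.0097 0.1145 0.1538] [-0.0587  0.0815  0.1151] [-0.0155  0.0971  0.1413] [-0.0322  0.0815  0.1361] [0.0097 0.1145 0.1538] 137
front 156 [[-0.1131 -0.0862  0.1014]
 [-0.1078  0.0901  0.1061]]
left 159 [[-0.0732  0.1164  0.1013]
 [ 0.0731  0.1219  0.1064]]
right 53 [[-0.0754 -0.1184  0.1013]
 [-0.0211 -0.1116  0.1066]]
[ 0.4977 -0.1363  0.13  ]
```

View pics/kn_top.png

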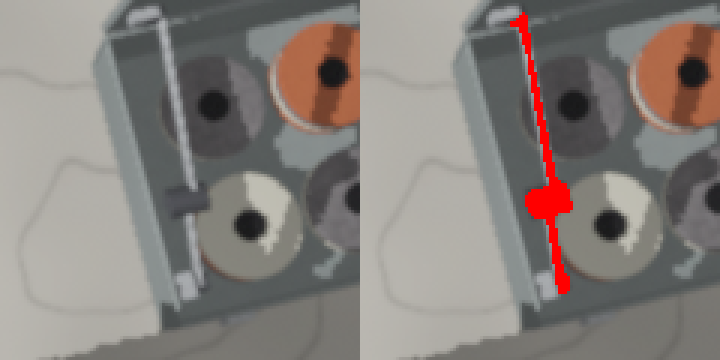

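View pics/kn_scene.png

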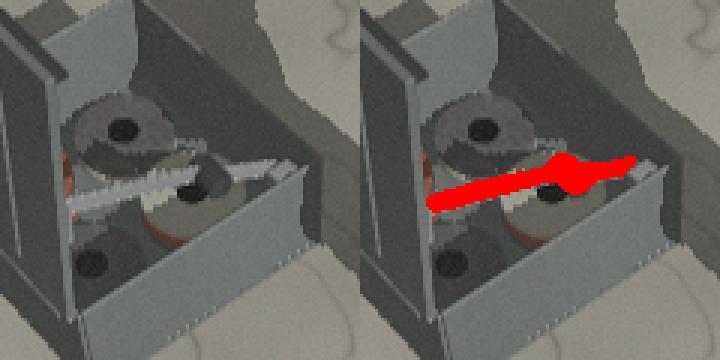

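Both views put the knuckle at about local (-25, 96, 131) mm, which matches the description. The case centre is (0.546, -0.223) with yaw 0.253. I'll move above the knuckle with the fingers shut, then turn.

Call:
play_rows --plan '[0, 0, -30, 0, 0, 0, -33.5, -27.9, 0, 0, 0, 0, -33.5, -27.9, 0, 0, 0, 0, -33.5, -27.9, 0, 0, 0, 0, -33.5, -27.9, 0, 0, 0, 0, -33.5, -27.9, 0, 0, 0, 0, -33.5, -27.9, 0, 0, 0, 0, -33.5, -27.9, 0, 0, 0, 0, -33.5, -27.9, 0, 0, 0, 0, -33.5, -27.9, 0, 0, 0, 0, -33.5, -27.9, 0, 0, 0, 0, -33.5, -27.9, 0, 0, 0, 0, -33.5, -27.9, 0, 0, 0, 0, -33.5, -27.9, 0, 0, 0, 0, -33.5, -27.9, 0, 0, 0, 0, -33.5, -27.9, 0, 0, 0, 0]' --hand 0

```text
clock: 2.8
eef_pos: [0.4909, -0.1382, 0.2724]
tool_rot: [0.215, 0.977, 0.0, 0.0]
ft_force: [0.2, 0.3, -0.3]
grip_width: 0.0002
```

Call:
play_rows --plan '[0, 0, 0, 0, 0, 0.175, 0, 0, 0, 0, 0, 0.175, 0, 0, 0, 0, 0, 0.175, 0, 0, 0, 0, 0, 0.175, 0, 0, 0, 0, 0, 0.175, 0, 0, 0, 0, 0, 0.175, 0, 0, 0, 0, 0, 0.175, 0, 0, 0, 0, 0, 0.175, 0, 0, 0, 0, 0, 0.175, 0, 0, 0, 0, 0, 0.175, 0, 0, 0, 0, 0, 0.175, 0, 0, 0, 0, 0, 0.175, 0, 0, 0, 0, 0, 0.175, 0, 0, 0, 0, 0, 0.175, 0, 0, 0, 0, 0, 0]'

```text
clock: 4.68
eef_pos: [0.4904, -0.1368, 0.2723]
tool_rot: [0.992, 0.13, 0.0, 0.0]
ft_force: [0.4, 0.5, -0.1]
grip_width: -0.0003
```

```bash
cat > st.py <<'E'
from h import *
from scipy.spatial.transform import Rotation as R
np.set_printoptions(precision=4,suppress=True)
o=bot.get_obs(); M=R.from_quat(o["tool_rot"]).as_matrix()
print(o["clock"],o["joint_pos"],o["eef_pos"],"loc",loc(o["eef_pos"][None])[0],"F",o["ft_force"],o["grip_width"],bot.nose_length)
print("toolx in case angle",np.arctan2(M[1,0],M[0,0])-YAW,"z",M[:,2])
E
python3 st.py
```

```text
4.675 [-0.272   0.2481  0.0927  1.4153 -0.      2.6087] [ 0.4904 -0.1368  0.2723] loc [-0.0323  0.0974  0.2723] F [ 0.3878  0.5203 -0.1456] -0.0002879264943792426 0.011
toolx in case angle 0.007572371349871321 z [ 0.0001 -0.     -1.    ]
```

Call:
play_rows --plan '[2, 0, 20, 0, 0, 0, 1, 0, 25, 0, 0, 0, 0, 0, 25, 0, 0, 0, 0, 0, 25, 0, 0, 0, 0, 0, 10, 0, 0, 0, 0, 0, 5, 0, 0, 0, 0, 0, 3, 0, 0, 0, 0, 0, 3, 0, 0, 0, 0, 0, 3, 0, 0, 0, 0, 0, 3, 0, 0, 0, 0, 0, 0, 0, 0, 0]'

```text
clock: 6.05
eef_pos: [0.4941, -0.1361, 0.1508]
tool_rot: [0.992, 0.129, 0.001, 0.0]
ft_force: [1.6, 1.2, 1.1]
grip_width: 0.0003
```

```bash
python3 st.py
```

```text
6.05 [-0.2689  0.3222 -0.1303  1.1164  0.0002  2.6137] [ 0.4941 -0.1361  0.1508] loc [-0.0285  0.0972  0.1508] F [1.6441 1.2183 1.1479] 0.0003095818448695654 0.011
toolx in case angle 0.005714291375681024 z [ 0.0019 -0.0003 -1.    ]
```

Call:
play_rows --plan '[0.5, 0, 2, 0, 0, 0, 0.5, 0, 2, 0, 0, 0, 0.5, 0, 2, 0, 0, 0, 0.5, 0, 2, 0, 0, 0, 0.5, 0, 2, 0, 0, 0, 0.5, 0, 2, 0, 0, 0, 0.5, 0, 2, 0, 0, 0, 0.5, 0, 2, 0, 0, 0, 0, 0, 0, 0, 0, 0]'

```text
clock: 7.18
eef_pos: [0.4972, -0.1352, 0.1343]
tool_rot: [0.992, 0.129, 0.0, 0.0]
ft_force: [1.7, 0.2, 3.1]
grip_width: -0.0001
```

```bash
python3 st.py
python3 - <<'E'
from h import *
c=bot.camera("scene"); cv2.imwrite("pics/s1.png",cv2.resize(c["frame"][20:220,100:380],None,fx=2.8,fy=2.8))
E
```

```text
7.175 [-0.2652  0.3432 -0.1464  1.0809 -0.0006  2.6177] [ 0.4972 -0.1352  0.1343] loc [-0.0252  0.0972  0.1343] F [1.6908 0.1975 3.1393] -0.0001396743035030039 0.011
toolx in case angle 0.005428485096665825 z [ 0.0001 -0.0006 -1.    ]
```

View pics/s1.png

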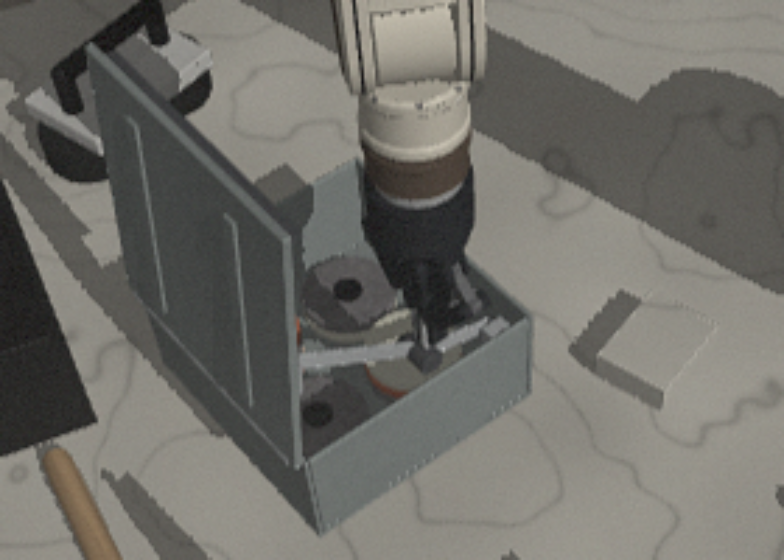

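The knee is folding: the knuckle is about 19 mm down, well past dead centre. I'll press a little further, then go up and clear.

Call:
play_rows --plan '[0.5, 0, 2, 0, 0, 0, 0.5, 0, 2, 0, 0, 0, 0.5, 0, 2, 0, 0, 0, 0, 0, 0, 0, 0, 0, 0, 0, -10, 0, 0, 0, 0, 0, -20, 0, 0, 0, 0, 0, -30, 0, 0, 0, 0, 0, -40, 0, 0, 0, 0, 0, -40, 0, 0, 0, 0, 0, -40, 0, 0, 0, 0, 0, -40, 0, 0, 0, 0, 0, -30, 0, 0, 0, 0, 0, 0, 0, 0, 0]'

```text
clock: 8.85
eef_pos: [0.4984, -0.1349, 0.3803]
tool_rot: [0.992, 0.129, 0.001, 0.001]
ft_force: [-0.3, 0.6, 0.1]
grip_width: 0.0001
```

```bash
python3 st.py; sed -n 1,15p fit.py > f2.py; python3 f2.py
python3 - <<'E'
from h import *
c=bot.camera("scene"); cv2.imwrite("pics/s2.png",cv2.resize(c["frame"][20:220,100:380],None,fx=2.8,fy=2.8))
E
```

```text
8.85 [-0.2639  0.2628  0.3888  1.6947 -0.0006  2.6191] [ 0.4984 -0.1349  0.3803] loc [-0.024   0.0973  0.3803] F [-0.2956  0.5705  0.0572] 6.836702295116207e-05 0.011
toolx in case angle 0.005231078451898907 z [ 0.0019 -0.0012 -1.    ]
top lid plane x= [-0.1684 -0.1538  0.6309] 194 302 yaw 0.16683929622793803 tilt 0.150531578256646
rim rect ((536.1621704101562, -189.45205688476562), (230.55589294433594, 168.9781951904297), 14.163619041442871) [[ 403.7148 -135.7389]
 [ 445.0623 -299.5803]
 [ 668.6096 -243.1652]
 [ 627.262   -79.3238]] 603
scene lid plane x= [-0.2594 -0.152   0.6325] 4284 4788 yaw 0.25381358385570496 tilt 0.1460609185442389
rim rect ((551.1235961914062, -220.63719177246094), (240.73873901367188, 244.92662048339844), 14.634305000305176) [[ 403.7191 -132.558 ]
 [ 465.5994 -369.5387]
 [ 698.5281 -308.7164]
 [ 636.6478  -71.7357]] 853
```

View pics/s2.png

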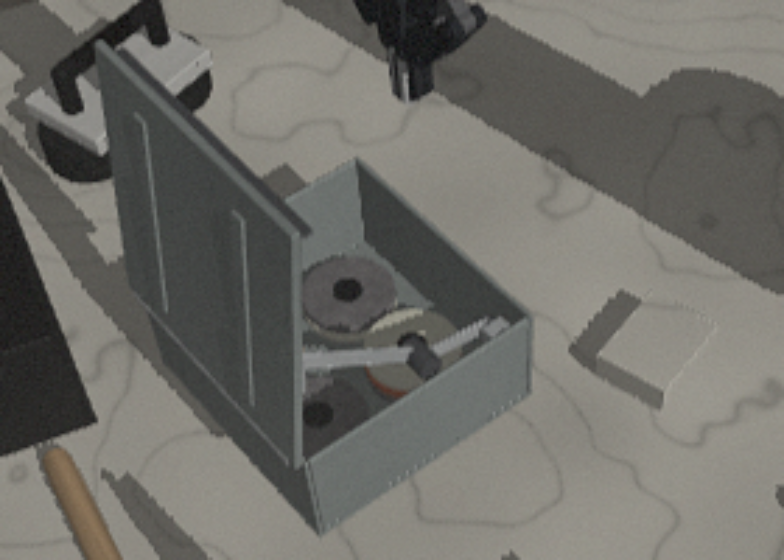

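The stay is folded and the lid rests at about 1.42 rad. I'll go over the lid's top edge to the rear, staying near its left half for reach.

Call:
play_rows --plan '[20, 5, 0, 0, 0, 0, 30, 8, 0, 0, 0, 0, 30, 8, 0, 0, 0, 0, 30, 8, 0, 0, 0, 0, 30, 8, 0, 0, 0, 0, 20, 0, 0, 0, 0, 0, 0, 0, 0, 0, 0, 0]'

```text
clock: 9.98
eef_pos: [0.6636, -0.129, 0.3748]
tool_rot: [0.992, 0.13, -0.002, -0.001]
ft_force: [-1.3, 0.5, -0.2]
grip_width: -0.0001
```

```bash
python3 st.py
```

```text
9.975 [-0.192   0.6953  1.0659  1.9464 -0.      2.6898] [ 0.6636 -0.129   0.3748] loc [0.1374 0.0615 0.3748] F [-1.3209  0.4814 -0.2476] -0.00010100670789907286 0.011
toolx in case angle 0.006471394092203486 z [-0.0049  0.0009 -1.    ]
```

Call:
play_rows --plan '[0, 0, 20, 0, 0, 0, 0, 0, 20, 0, 0, 0, 0, 0, 20, 0, 0, 0, 0, 0, 8, 0, 0, 0, 0, 0, 0, 0, 0, 0, -8, 0, 0, 0, 0, 0, -8, 0, 0, 0, 0, 0, -4, 0, 0, 0, 0, 0, -3, 0, 0, 0, 0, 0, 0, 0, 0, 0, 0, 0]'

```text
clock: 11.22
eef_pos: [0.6403, -0.1354, 0.3106]
tool_rot: [0.992, 0.129, 0.0, 0.0]
ft_force: [0.5, 0.2, 0.2]
grip_width: 0.0
```

```bash
python3 st.py;python3 - <<'E'
from h import *
c=bot.camera("scene"); cv2.imwrite("pics/s3.png",cv2.resize(c["frame"][20:220,100:380],None,fx=2.8,fy=2.8))
E
```

```text
11.225 [-0.2084  0.5691  0.6723  1.6736  0.      2.6745] [ 0.6403 -0.1354  0.3106] loc [0.1133 0.0612 0.3106] F [0.4636 0.2134 0.1511] 5.173849376034364e-06 0.011
toolx in case angle 0.005330241078861986 z [ 0.0004 -0.     -1.    ]
```

View pics/s3.png

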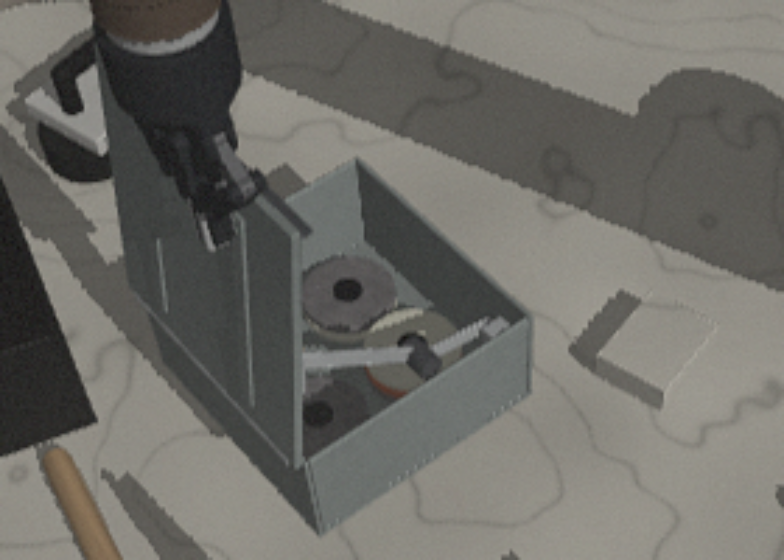

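Fingers are behind the lid (fingertips at about pixel (215, 240) in this crop), with the body above the edge. I'll work out the arc increments.

```bash
cat > arc.py <<'E'
from h import *
d=192
def tcp(t): return np.array([126-d*np.cos(t)+8*np.sin(t),116+d*np.sin(t)+8*np.cos(t)])
print(tcp(1.42))
for t in np.arange(1.42,-.01,-.1): 
    a,b=tcp(t),tcp(max(t-.1,0)); print(round(t,2),a.round(1),"per 1/3 row",((b-a)/3).round(1))
E
python3 arc.py
```

```text
[105.06592388 307.02294223]
1.42 [105.1 307. ] per 1/3 row [-6.3 -1. ]
1.32 [ 86.1 304. ] per 1/3 row [-6.2 -1.6]
1.22 [ 67.5 299.1] per 1/3 row [-6.  -2.3]
1.12 [ 49.5 292.3] per 1/3 row [-5.7 -2.8]
1.02 [ 32.3 283.8] per 1/3 row [-5.4 -3.4]
0.92 [ 16.  273.6] per 1/3 row [-5.1 -3.9]
0.82 [  0.9 261.8] per 1/3 row [-4.6 -4.4]
0.72 [-13.1 248.6] per 1/3 row [-4.2 -4.8]
0.62 [-25.6 234.1] per 1/3 row [-3.7 -5.2]
0.52 [-36.6 218.3] per 1/3 row [-3.1 -5.6]
0.42 [-46.1 201.6] per 1/3 row [-2.6 -5.9]
0.32 [-53.7 184. ] per 1/3 row [-2.  -6.1]
0.22 [-59.6 165.7] per 1/3 row [-1.3 -6.3]
0.12 [-63.7 146.9] per 1/3 row [-0.7 -6.4]
0.02 [-65.8 127.8] per 1/3 row [-0.1 -1.3]
```

Call:
play_rows --plan '[-4, 0, 2, 0, 0, 0, -4, 0, 1.5, 0, 0, 0, -6.3, 0, 1, 0, 0, 0, -6.3, 0, 1, 0, 0, 0, -6.3, 0, 1, 0, 0, 0, -6.2, 0, 1.6, 0, 0, 0, -6.2, 0, 1.6, 0, 0, 0, -6.2, 0, 1.6, 0, 0, 0, -6, 0, 2.3, 0, 0, 0, -6, 0, 2.3, 0, 0, 0, -6, 0, 2.3, 0, 0, 0]'

```text
clock: 12.65
eef_pos: [0.5786, -0.1515, 0.292]
tool_rot: [0.992, 0.129, -0.0, -0.0]
ft_force: [2.3, 2.8, -0.2]
grip_width: -0.0001
```

```bash
python3 st.py;python3 - <<'E'
from h import *
c=bot.camera("scene"); cv2.imwrite("pics/s4.png",cv2.resize(c["frame"][20:220,100:380],None,fx=2.8,fy=2.8))
E
```

```text
12.65 [-0.2562  0.4323  0.405   1.5437  0.0003  2.6265] [ 0.5786 -0.1515  0.292 ] loc [0.0495 0.0611 0.292 ] F [ 2.3075  2.776  -0.1621] -5.696119156786138e-05 0.011
toolx in case angle 0.00557105269081426 z [-0.0001  0.0003 -1.    ]
```

View pics/s4.png

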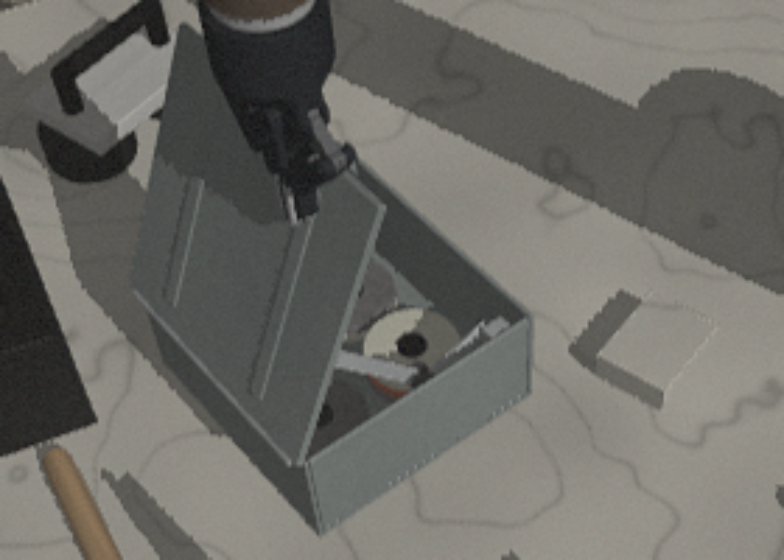

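The lid is following at about 1.12 rad and the knee is folding down. Continuing along the arc.

Call:
play_rows --plan '[-5.7, 0, 2.8, 0, 0, 0, -5.7, 0, 2.8, 0, 0, 0, -5.7, 0, 2.8, 0, 0, 0, -5.4, 0, 3.4, 0, 0, 0, -5.4, 0, 3.4, 0, 0, 0, -5.4, 0, 3.4, 0, 0, 0, -5.1, 0, 3.9, 0, 0, 0, -5.1, 0, 3.9, 0, 0, 0, -5.1, 0, 3.9, 0, 0, 0, -4.6, 0, 4.4, 0, 0, 0, -4.6, 0, 4.4, 0, 0, 0, -4.6, 0, 4.4, 0, 0, 0]'

```text
clock: 14.2
eef_pos: [0.5185, -0.1677, 0.2483]
tool_rot: [0.992, 0.129, -0.0, 0.0]
ft_force: [0.6, 0.6, 2.4]
grip_width: -0.0
```

Call:
play_rows --plan '[-4.2, 0, 4.8, 0, 0, 0, -4.2, 0, 4.8, 0, 0, 0, -4.2, 0, 4.8, 0, 0, 0, -3.7, 0, 5.2, 0, 0, 0, -3.7, 0, 5.2, 0, 0, 0, -3.7, 0, 5.2, 0, 0, 0, -3.1, 0, 5.6, 0, 0, 0, -3.1, 0, 5.6, 0, 0, 0, -3.1, 0, 5.6, 0, 0, 0]'

```text
clock: 15.32
eef_pos: [0.4866, -0.176, 0.2013]
tool_rot: [0.992, 0.129, -0.0, -0.0]
ft_force: [-0.0, 0.9, 1.8]
grip_width: 0.0001
```

```bash
python3 st.py;python3 - <<'E'
from h import *
c=bot.camera("scene"); cv2.imwrite("pics/s5.png",cv2.resize(c["frame"][20:220,100:380],None,fx=2.8,fy=2.8))
E
```

```text
15.325 [-0.347   0.2963 -0.0284  1.2464  0.0001  2.5358] [ 0.4866 -0.176   0.2013] loc [-0.0457  0.0604  0.2013] F [-0.0416  0.8886  1.7623] 6.957371806774905e-05 0.011
toolx in case angle 0.005492892289447715 z [-0.0002  0.0001 -1.    ]
```

View pics/s5.png

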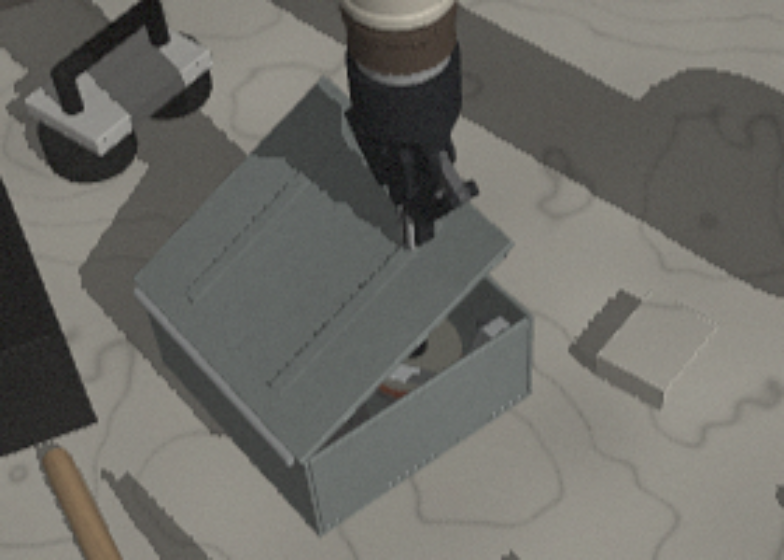

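Call:
play_rows --plan '[-2.6, 0, 5.9, 0, 0, 0, -2.6, 0, 5.9, 0, 0, 0, -2.6, 0, 5.9, 0, 0, 0, -2, 0, 6.1, 0, 0, 0, -2, 0, 6.1, 0, 0, 0, -2, 0, 6.1, 0, 0, 0, -1, 0, 4.5, 0, 0, 0, -1, 0, 4.5, 0, 0, 0, -1, 0, 4.5, 0, 0, 0, -1, 0, 4, 0, 0, 0, -0.5, 0, 3, 0, 0, 0, -0.3, 0, 3, 0, 0, 0, -0.3, 0, 3, 0, 0, 0, -0.2, 0, 3, 0, 0, 0, 0, 0, 2, 0, 0, 0, 0, 0, 2, 0, 0, 0, 0, 0, 2, 0, 0, 0, 0, 0, 1.5, 0, 0, 0, 0, 0, 0, 0, 0, 0]'

```text
clock: 17.75
eef_pos: [0.4685, -0.1808, 0.1286]
tool_rot: [0.992, 0.129, 0.0, -0.0]
ft_force: [0.6, -0.1, 0.6]
grip_width: 0.0
```

```bash
python3 st.py
```

```text
17.75 [-0.3684  0.3249 -0.1896  1.0563  0.0002  2.5143] [ 0.4685 -0.1808  0.1286] loc [-0.0645  0.0603  0.1286] F [ 0.5861 -0.1281  0.6277] 4.7547497790353585e-05 0.011
toolx in case angle 0.0055223401952407825 z [ 0.0001  0.0002 -1.    ]
```

Call:
play_rows --plan '[0, 0, 1, 0, 0, 0, 0, 0, 1, 0, 0, 0, 0, 0, 1, 0, 0, 0, 0, 0, 1, 0, 0, 0, 0, 0, 0, 0, 0, 0]'

```text
clock: 18.38
eef_pos: [0.4684, -0.1808, 0.1247]
tool_rot: [0.992, 0.129, -0.0, -0.0]
ft_force: [0.1, -0.9, 0.6]
grip_width: 0.0
```

Call:
play_rows --plan '[0, 0, 0.7, 0, 0, 0, 0, 0, 0.7, 0, 0, 0, 0, 0, 0, 0, 0, 0]'

```text
clock: 18.75
eef_pos: [0.4684, -0.1809, 0.1241]
tool_rot: [0.992, 0.129, 0.0, 0.0]
ft_force: [-1.6, 0.3, 5.3]
grip_width: -0.0003
```

Call:
play_rows --plan '[0, 0, 1, 0, 0, 0, 0, 0, 0.5, 0, 0, 0, 0, 0, 0, 0, 0, 0]'

```text
clock: 19.12
eef_pos: [0.4684, -0.1809, 0.124]
tool_rot: [0.992, 0.129, 0.001, 0.0]
ft_force: [-4.9, 1.9, 13.8]
grip_width: 0.0003
```

The lid is at its stop: the fingertip is at 113 mm and the force is rising without movement. I'll retreat and check.

Call:
play_rows --plan '[0, 0, -5, 0, 0, 0, 0, 0, -15, 0, 0, 0, 0, 0, -30, 0, 0, 0, 0, 0, -40, 0, 0, 0, 0, 0, -40, 0, 0, 0, -30, 0, 0, 0, 0, 0, -40, 0, 0, 0, 0, 0, -40, 0, 0, 0, 0, 0, -20, 0, 0, 0, 0, 0, 0, 0, 0, 0, 0, 0]'

```text
clock: 20.38
eef_pos: [0.3424, -0.2145, 0.2526]
tool_rot: [0.992, 0.128, 0.001, 0.0]
ft_force: [0.9, 0.4, 0.2]
grip_width: 0.0002
```

```bash
python3 st.py
python3 - <<'E'
from h import *
for n in("scene","top"):
    c=bot.camera(n); cv2.imwrite(f"pics/e_{n}.png",c["frame"])
    rr,cc=np.nonzero(c["range_z"]>0); L=loc(pw(c,rr,cc))
    m=(abs(L[:,1])<.1)&(L[:,2]<.14)
    for a,b in((-.108,-.09),(-.09,-.03),(-.03,.04),(.04,.105)):
        s=m&(L[:,0]>a)&(L[:,0]<b); print(n,a,s.sum(),np.median(L[s,2]).round(4))
E
```

```text
20.375 [-0.5599  0.0442 -0.2005  1.3247  0.0003  2.3247] [ 0.3424 -0.2145  0.2526] loc [-0.195   0.0593  0.2526] F [0.9108 0.3991 0.2299] 0.00024402921268550781 0.011
toolx in case angle 0.0036550018958037 z [ 0.0013 -0.0004 -1.    ]
scene -0.108 474 0.1124
scene -0.09 1662 0.1126
scene -0.03 2036 0.1126
scene 0.04 2010 0.1125
top -0.108 734 0.113
top -0.09 2395 0.1133
top -0.03 2708 0.1133
top 0.04 2461 0.1132
```

View pics/e_scene.png

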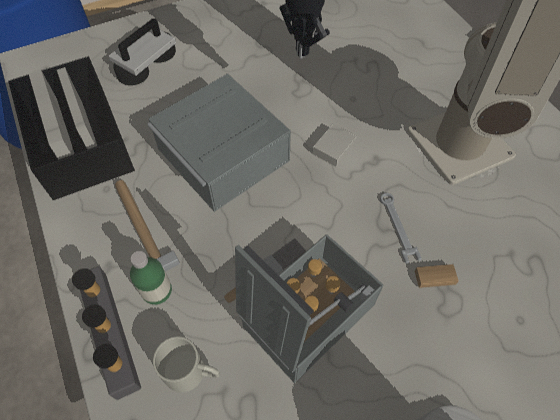

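The wide case (about pixel (220, 140)) is shut, with its outer face level at 113 mm from front to back. The narrow case is still open, and nothing else has moved.

```bash
python3 -c "
from workcell import bot
print(bot.job_done())"
```

```text
the job is handed in; nothing more can be done
None
```

The wider case is shut and the narrower one is still open; I handed the job in at about 20.5 s of the 54 s allowed.

- **Stay:** I pressed the knuckle down about 25 mm from above with the fingers shut, well past dead centre. It stayed folded when I lifted away, and the lid rested at about 1.42 rad.
- **Lid:** I reached over its top edge, pushed from behind with the fingertips and lowered it along its arc, slowing towards the end. I then pressed it against its stop with about 14 N, the highest force I read at the end of any move.
- **Last checks:** Both cameras put the lid's outer face level at 112.4–113.3 mm from front to back, against the 113 mm expected when shut. The last scene picture shows the narrow lid still upright and nothing else moved. The arm is clear of everything.

None of the final checks failed or disagreed. One fit went wrong earlier: after the stay folded, the top camera's lid fit was off, probably because the arm was blocking its view. I used the scene camera's fit for the lid angle there.

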